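# Wedge the canape carousel tight on its spindle

### The job

The serving carousel is loose on its spindle. Take the orange wedge from the wooden rack, start it tip down in the gap between the blue hub and the steel spindle, and gently press or tap it down until it is firmly tight, without forcing it so hard that the hub cracks; then let go, leaving it upright and wedged. Leave the other wedges, the dishes, tins and spoon where they are.

Things in the scene. Friction and masses are not known exactly. Their poses are not given: they have to be found in the camera images.
- wedge_head (a point): Centre of the orange plastic wedge's head (40 to 85 g), upright, tip down, in one of the rack's three slots (any). Head 30 mm (own x) by 32 mm (own y) by 32 mm high (z, up); grip it across its 32 mm, where the fingers have free room. In the rack its underside rests on the rack, 78 mm above the table; lift it at least 70 mm to draw it clear.
- wedge_tip (a point): Middle of the tip of the orange wedge, 84 mm below the head's centre. Below the head is the blade, 68 mm long, 20 mm wide along y all the way; along x it tapers from 22 mm thick under the head to 5 mm at the tip, equally on both faces (1 mm thinner for every 4 mm down). Same either way round. Held off centre it leans on one face and feels tight too early: ease it sideways or let go and push on its head.
- keyway (a point): Middle of the throat of the gap between hub and spindle, 85 mm above the table. x points across the gap from spindle to hub wall, y along it, z up: the wedge goes in from above, x along x (either way round). Gap 26 mm along y, 60 mm deep, nominally 14 mm across at the throat, narrowing downwards with the wedge's taper. Flared lips at both faces rise 6 mm above the throat.
- carousel: Fixed wooden disc, 250 mm across, top 25 mm above the table, with a blue hub 58 x 46 mm, 60 mm high, round a steel spindle; origin under the disc's centre, the keyway 16 mm from it along x. The spindle stands up to 2.5 mm nearer or farther each run, which no given pose shows: the wedge becomes snug with its tip anywhere from 26 to 46 mm below the throat.
- spindle_top (a point): Nominal middle of the spindle's top, 85 mm above the table. Once the wedge is snug the spindle gives a little along x on a rubber bush (40 N per mm), so resistance to pushing down climbs several N per mm. A downward push of 12 to 18 N makes the wedge properly tight; it then stays by friction. Over 27 N between wedge and hub cracks the hub. Friction varies from run to run.
- rack_mid (a point): Middle of the top face of the light wooden wedge rack (190 mm along its x, 60 mm along y, 78 mm high, fixed). Slots at -58, 0 and +58 mm along x; all wedges stand with the rack's orientation.
- wedge_thin_head (a point): Centre of the head of the white wedge (bystander, in the rack).
- wedge_thick_head (a point): Centre of the head of the grey wedge (bystander, in the rack).
- dish0: Small black dish, 68 mm across, 12 mm high, on the carousel's disc (bystander); origin under its centre.
- dish1: Second small black dish on the carousel's disc (bystander).
- dish2: Black dish, 90 mm across, on the table (bystander).
- tin0: Flat golden tin, 72 mm across, 24 mm high, on the table (bystander).
- tin1: Second golden tin (bystander).
- spoon: Steel spoon with a wooden handle on the table (bystander).
There are look-alikes about, which are no part of the job. What is meant by the part that bears wedge_head is not pink or yellow, and is the larger of those in its own colour.

How it is judged:
On the way, in this order (a step that is already met when the one before it is completed fails the run):
1. the orange wedge, in the gripper, is started in the gap: its tip at least 5 mm below the throat (z of wedge_tip in the frame of keyway below -0.005 m and horizontal distance between wedge_tip and keyway below 0.01 m and contact force between the fingers and wedge above 1 N).
2. it is driven tight: it presses on the hub with over 6 N (z of wedge_tip in the frame of keyway below -0.02 m and contact force between wedge and carousel above 6 N), for 0.1 s.
At the end, for the whole second after the job is handed in: The orange wedge stands upright (within 0.1 rad) in the gap, its tip more than 20 mm below the throat and within 8 mm of its middle, at rest and released, still pressing on the hub with more than 6 N (all of step 2 and horizontal distance between wedge_tip and keyway below 0.008 m and angle between wedge_tip's own z axis and vertical below 0.1 rad and linear speed of wedge below 0.01 m/s); the robot touches nothing.
It fails at once if the hub cracks: the wedge presses on the carousel with more than 27 N (contact force between wedge and carousel above 27 N).
It fails at once if another wedge is drawn or shoved (over 15 mm) (distance of any of wedge_thin_head, wedge_thick_head from where it was at the start of the episode above 0.015 m).
It fails at once if a dish, tin or the spoon is shoved over 20 mm (distance of any of dish0, dish1, dish2, tin0, tin1, spoon from where it was at the start of the episode above 0.02 m).
It also fails if it takes over 56 s, if anything falls off the work surface, if the arm or the gripper's body presses on something with over 40 N, if the wrist force passes 120 N, or if a joint passes its speed limit or range.

### The arm

A 7-joint arm with a two-finger parallel gripper is mounted at the origin on the work surface. World frame = base frame: x ahead of the robot, y to its left, z up, the work surface at z = 0. Lengths are in m, angles in rad, forces in N, time in s.
With the tool pointing down it reaches from about 0.425 to 0.925 m from the base axis. Payload 6.8 kg.
Tool frame: the origin (TCP) lies midway between the tips of the shut fingers; the grasp point (between the pads) lies 19 mm behind it; z points along the fingers, y is the direction in which the jaws open and shut (so a half turn about z gives the same grasp; the last joint's range is limited). The gripper opens to 85 mm and grips with 20 to 120 N. Pads are 22 mm wide; open, the fingers measure 114 mm over their backs; the gripper's body (76 mm by 85 mm) begins 54 mm behind the grasp point. The pads swing forward as they close: fully open they stand 13 mm farther back than shut.
Start: joints at [-0.108, 0.477, 0.022, 1.555, -0.011, 1.109, -0.083], TCP at [0.675, 0, 0.231] pointing down, gripper open.
Joint ranges: [-2.96, 2.96], [-0.34, 2.1], [-1.41, 1.46], [0.24, 2.44], [-1.37, 4.51], [0.17, 1.92], [-2.96, 2.96]. Speed limits (rad/s): [2.39, 2.39, 3.14, 3.14, 3.14, 3.14, 3.14].

### API

Orientations are given as a unit quaternion [w, x, y, z].
In Python, from station import bot gives the robot as it stands. The module is installed in compiled form; this text tells all that it offers.
- The arm moves only by the tool play_rows, never from a script. Its argument "motion" is a list of rows, each a list of 2 entries, a list of its own where there are three numbers: the shift along the tool's x, y, z as a fraction of full scale, then the turn, a rotation vector about the tool's x, y, z as a fraction of full scale. In form: [[[tx, ty, tz], [rx, ry, rz]], ...]. A call has 1 to 8 rows; each row is the pose to reach, as a shift and turn from the pose measured when the call began, along the tool's axes at that moment, turning the shorter way round; what a row does not reach only later rows make up. Full scale, the value 1, is 400 mm for a shift and 360 degrees for a turn. A row lasts 1/10 s, in which the tool goes at most 50 mm and 8.59 degrees, less where a joint would pass 70% of its speed; a pose out of reach is approached as far as the arm can. A call with a number of a shift or a turn outside -1 to 1 is refused whole. A call with a gripper value outside its range is refused whole. "fingers" is the finger opening in mm, from 0 to 85.4, set as the call begins (left out, the last holds). The fingers move at their own pace and stop on an object; "grip_force" is the grip in N (left out, the last holds). Time passes only in rows, so rows that repeat a pose let the fingers close. It gives the time, the measured TCP pose, the force and the opening at its end, in the units of the state.
- bot.get_obs(): the state, without advancing time (a new reading comes with each control period).
- bot.read_camera(name): name is "scene" or "side" or "wrist"; returns a dict with "pixels" (384x512x3 uint8, red, green, blue), "range_z" (384x512 float32, m along the optical axis (not along the pixel's ray), 0 where there is no reading), "fovy" (degrees; the focal length in pixels is half the picture's height over the tangent of half this angle, whatever the lens; pixels are square), "cx", "cy" (the principal point, pixels), "pose" (4x4, takes a point from camera to world coordinates). Camera axes: x right, y down, z forward; pixel columns grow to the right and rows downward; lengths in m; the calibration is good to about 2 mm. The wrist camera is an equidistant fisheye: a pixel r from the principal point sees the ray r / f radians off the axis. A picture is of the moment at which its call begins.
- bot.hand_in(): hands the job in, once; it reports no verdict.
The state is a dict: "t": time; "q": joint angles; "joint_vel": joint speeds; "joint_torque": joint torques, N m; "eef_pos": TCP position; "tool_rot": TCP orientation; "contact_force": force on the tool from outside, world axes, zero at the start; "torque": the same for the moment, N m; "gripper_width": opening from 0.0 (shut) to 1.0 (fully open).
Only numpy, scipy, OpenCV 4.12 (cv2) and the standard library are available. Lean on these libraries where they do the work, as an engineer would, in place of code of your own. Each camera call takes 0.05 s, during which the arm holds its last target.

## Working session

There is one attempt and no reset: what is moved stays moved. The work goes in short steps, Python scripts to look and compute and a tool call to move; the robot and the scene stay as the last step left them, time stands still between calls to the robot, and variables do not carry over. Pictures are saved under pics/ and viewed, and the job is handed in when it is done.

Besides the shell and the picture viewer there is one more tool, called after "Emit:" by a JSON object that holds its "method" and its "body", one argument or row to a line. play_rows: Moves the arm, as the interface text tells. Shift numbers are shares of 400 mm and turn numbers shares of 360 degrees, none past 1 either way. Its arguments: {"type":"object","properties":{"motion":{"type":"array"},"fingers":{"type":"number"},"grip_force":{"type":"number"}},"required":["motion"]}

```bash
mkdir -p pics; cat > h.py <<'E'
import numpy as np, cv2
from station import bot
def cam(n,save=None):
    c=bot.read_camera(n)
    if save: cv2.imwrite(f'pics/{save}.png',cv2.cvtColor(c['pixels'],cv2.COLOR_RGB2BGR))
    return c
def F(c): return c['pixels'].shape[0]/2/np.tan(np.radians(c['fovy'])/2)
def ray(c,u,v,n):
    f=F(c);x=(u-c['cx']);y=(v-c['cy'])
    if n=='wrist':
        r=np.hypot(x,y);t=r/f;s=np.sin(t)/max(r,1e-9);d=np.array([x*s,y*s,np.cos(t)])
    else: d=np.array([x/f,y/f,1.])
    return c['pose'][:3,3],c['pose'][:3,:3]@d
def onplane(c,u,v,n,z):
    o,d=ray(c,u,v,n);return o+d*(z-o[2])/d[2]
def pts(c,mask,n):
    v,u=np.nonzero(mask&(c['range_z']>0))
    z=c['range_z'][v,u];f=F(c);x=u-c['cx'];y=v-c['cy']
    if n=='wrist':
        r=np.hypot(x,y)+1e-9;t=r/f;P=np.stack([x/r*np.tan(t)*z,y/r*np.tan(t)*z,z],1)
    else: P=np.stack([x/f*z,y/f*z,z],1)
    return P@c['pose'][:3,:3].T+c['pose'][:3,3],u,v
E
python3 - <<'E'
from h import *
for n in('scene','side','wrist'):
    c=cam(n,n+'0');print(n,c['fovy'],c['cx'],c['cy'],np.round(c['pose'],3).tolist())
print(bot.get_obs())
E
```

```text
scene 48.86742683123601 254.5007577281699 188.1975201091591 [[0.815, 0.461, -0.352, 0.981], [0.58, -0.662, 0.476, -0.513], [-0.013, -0.591, -0.806, 0.884], [0.0, 0.0, 0.0, 1.0]]
side 47.29271481209497 261.3660101346265 191.47689887908646 [[-0.84, -0.276, 0.467, 0.203], [-0.543, 0.422, -0.726, 0.642], [0.003, -0.864, -0.504, 0.571], [0.0, 0.0, 0.0, 1.0]]
wrist 65.70646984690485 257.8111318895381 188.87659896311902 [[1.0, -0.0, -0.002, 0.675], [-0.001, -0.961, -0.275, 0.07], [-0.002, 0.275, -0.961, 0.373], [0.0, 0.0, 0.0, 1.0]]
{'t': 0.15, 'q': array([-0.10812781,  0.47767151,  0.02235064,  1.55618908, -0.01152412,
        1.10932235, -0.08312098]), 'joint_vel': array([ 7.90653073e-05, -2.49962811e-03,  1.27408537e-03, -4.70856939e-03,
        7.58684998e-06,  1.06761332e-03, -1.24183584e-04]), 'joint_torque': array([ 1.55385478e-03, -5.96924365e+01,  1.60940632e+00, -2.81490952e+01,
        1.26662746e-02,  6.56643446e-03,  5.58682734e-05]), 'eef_pos': array([6.74547283e-01, 1.77519732e-05, 2.30522935e-01]), 'tool_rot': array([-4.86270571e-04,  7.07102816e-01,  7.07110368e-01, -5.46094055e-04]), 'contact_force': array([ 0.77312656, -0.9753743 ,  0.34304835]), 'torque': array([ 0.00911025,  0.01603795, -0.04312037]), 'gripper_width': 1.0013302339450092}
```

View pics/scene0.png

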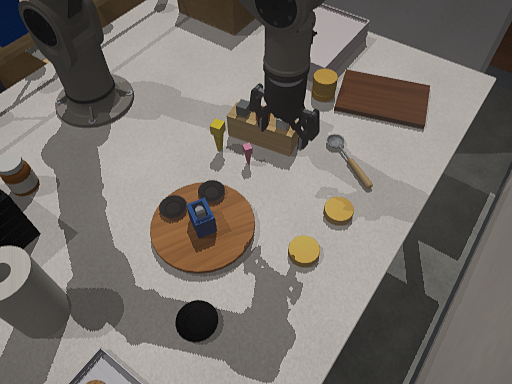

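View pics/side0.png

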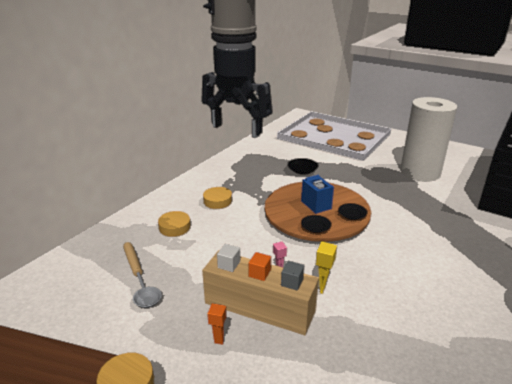

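View pics/wrist0.png

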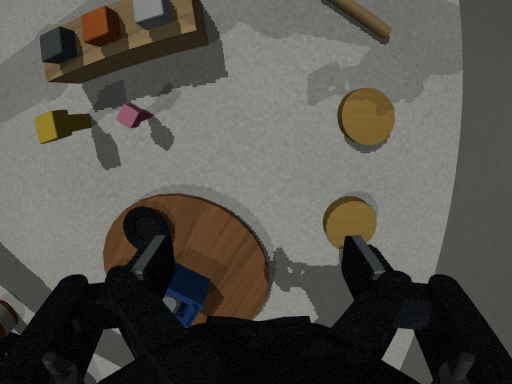

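Images: the orange wedge is in the rack's middle slot (side ≈ (260,266), wrist ≈ (100,26)). A smaller orange look-alike stands in front of the rack at side ≈ (218,322). The blue hub is at side ≈ (317,193).

```bash
python3 - <<'E'
from h import *
def rect(P,lab):
    r=cv2.minAreaRect((P[:,:2]*1000).astype(np.float32));print(lab,len(P),'c',np.round(r[0],1),'size',np.round(r[1],1),'ang',round(r[2],1),'z',np.round(np.percentile(P[:,2],[2,50,98]),4))
for n in('side','wrist','scene'):
    c=cam(n);hsv=cv2.cvtColor(c['pixels'],cv2.COLOR_RGB2HSV);H,S,V=[hsv[...,i].astype(int) for i in range(3)]
    print(n,'range',c['range_z'][c['range_z']>0].min() if (c['range_z']>0).any() else None)
    om=((H<=10)&(S>190)&(V>90)); 
    k,l,st,ce=cv2.connectedComponentsWithStats(om.astype(np.uint8))
    for i in range(1,k):
        if st[i,4]>40:
            P,u,v=pts(c,l==i,n)
            print('orange',st[i].tolist(),ce[i].round(1))
            if len(P)>20:
                rect(P,' all'); T=P[P[:,2]>np.percentile(P[:,2],98)-.006]; rect(T,' top')
    bm=(H>100)&(H<125)&(S>150)&(V>40)
    k,l,st,ce=cv2.connectedComponentsWithStats(bm.astype(np.uint8))
    for i in range(1,k):
        if st[i,4]>150:
            P,u,v=pts(c,l==i,n);print('blue',st[i].tolist(),ce[i].round(1))
            if len(P)>20:
                rect(P,' all');T=P[P[:,2]>np.percentile(P[:,2],98)-.006]; rect(T,' top')
    P,u,v=pts(c,c['range_z']>0,n)
    s=(abs(P[:,2]-.078)<.004)&(P[:,1]>.1)&(P[:,1]<.4)&(P[:,0]>.4)&(P[:,0]<.9)
    if s.sum()>20:
        rect(P[s],'rack top')
E
```

```text
side range 0.5673089
blue [302, 175, 31, 38, 769] [316.5 194.8]
 all 764 c [ 568.9 -161.1] size [44.9 63. ] ang 60.8 z [0.0284 0.0626 0.0868]
 top 161 c [ 567.7 -161.2] size [43.5 60.4] ang 61.0 z [0.081  0.0835 0.089 ]
rack top 1882 c [507.7 202.1] size [190.7 143.4] ang 10.4 z [0.0743 0.0764 0.0808]
wrist range 0.050001208
blue [166, 288, 37, 39, 506] [185.8 307.2]
 all 506 c [618.8 -90.3] size [220.8  47.2] ang 60.5 z [0.0714 0.0852 0.0918]
 top 178 c [603.3 -83.2] size [219.7  43.5] ang 75.1 z [0.0858 0.0891 0.0922]
rack top 3827 c [514.5 162.9] size [190.9  61.9] ang 10.0 z [0.0757 0.0782 0.0803]
scene range 0.5641677
blue [0, 0, 29, 47, 925] [10.1 22.1]
 all 921 c [-466.8   38.6] size [145.9 838.4] ang 65.5 z [-0.1981 -0.1309 -0.0422]
 top 36 c [-442.3   68.2] size [ 43.5 820.3] ang 67.4 z [-0.0478 -0.0419  0.0576]
blue [187, 198, 28, 25, 166] [199.1 209.3]
 all 164 c [ 568.2 -164.7] size [44.2 62.8] ang 60.8 z [0.083  0.0863 0.0888]
 top 163 c [ 568.2 -164.7] size [44.2 62.8] ang 60.8 z [0.0832 0.0863 0.0888]
rack top 563 c [498.8 256.4] size [192.8 260.3] ang 9.0 z [0.0746 0.079  0.0817]
```

```bash
python3 - <<'E'
import cv2
a=cv2.imread('pics/side0.png');cv2.imwrite('pics/sidez.png',cv2.resize(a[160:250,250:380],None,fx=6,fy=6,interpolation=cv2.INTER_CUBIC))
a=cv2.imread('pics/scene0.png');cv2.imwrite('pics/scenez.png',cv2.resize(a[180:250,160:250],None,fx=8,fy=8,interpolation=cv2.INTER_CUBIC))
E
```

```text
(no output)
```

View pics/sidez.png

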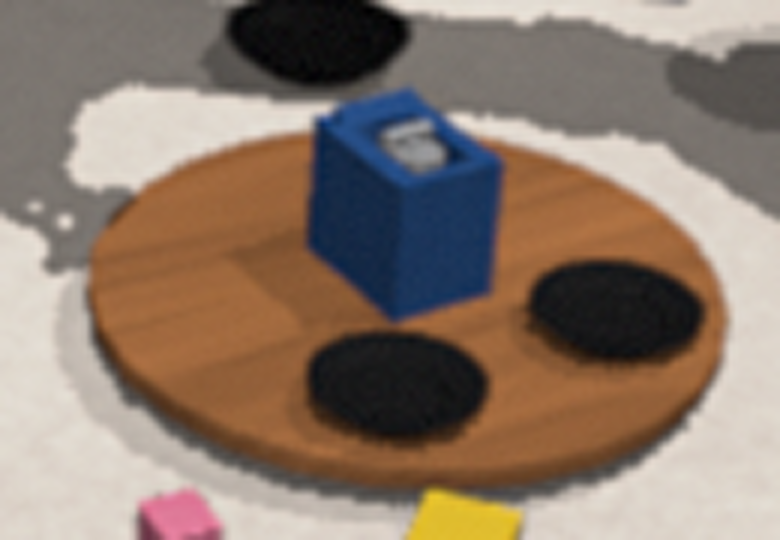

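View pics/scenez.png

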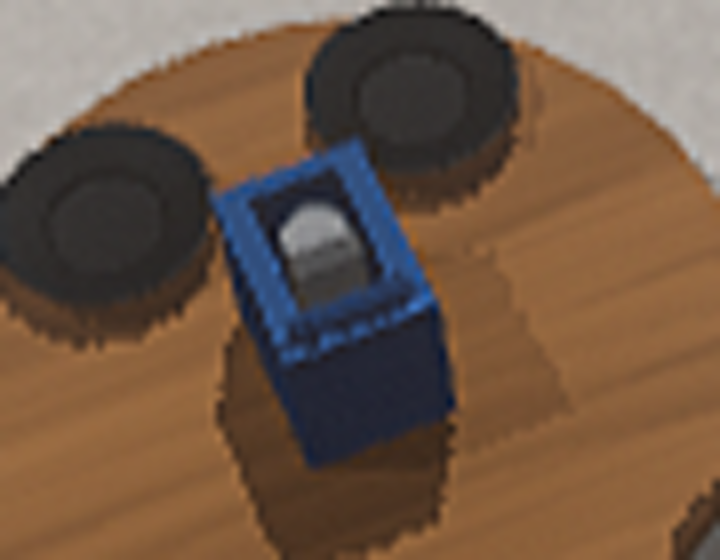

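```bash
python3 - <<'E'
from h import *
def rect(P,lab):
    r=cv2.minAreaRect((P[:,:2]*1000).astype(np.float32));print(lab,len(P),'c',np.round(r[0],1),'size',np.round(r[1],1),'ang',round(r[2],1),'z',np.round(np.percentile(P[:,2],[2,50,98]),4))
for n in('side','wrist'):
    c=cam(n);hsv=cv2.cvtColor(c['pixels'],cv2.COLOR_RGB2HSV);H,S,V=[hsv[...,i].astype(int) for i in range(3)]
    p=(266,260) if n=='side' else (26,100); print(hsv[p])
    om=((H<=12)&(S>200)&(V>90))|((H<=11)&(S>185)&(V>150))
    om=(abs(H-hsv[p][0])<=3)&(S>hsv[p][1]-30)
    k,l,st,ce=cv2.connectedComponentsWithStats(om.astype(np.uint8))
    for i in range(1,k):
        if st[i,4]>100:
            P,u,v=pts(c,l==i,n)
            print('orange',st[i].tolist(),ce[i].round(1))
            if len(P)>20:
                rect(P,' all'); T=P[P[:,2]>np.percentile(P[:,2],98)-.006]; rect(T,' top')
    P,u,v=pts(c,c['range_z']>0,n)
    s=(abs(P[:,2]-.078)<.004)&(abs(P[:,0]-.5145)<.12)&(abs(P[:,1]-.163)<.07)
    rect(P[s],'rack top')
E
```

```text
[ 11 218 188]
orange [249, 253, 22, 27, 460] [259.1 266.2]
 all 459 c [512.8 165.1] size [28.7 30.1] ang 8.1 z [0.0807 0.1038 0.1098]
 top 230 c [512.9 164.9] size [28.3 29.8] ang 7.1 z [0.104  0.1083 0.1098]
orange [208, 304, 18, 40, 475] [217.1 320.7]
 all 473 c [525.3 267.1] size [23.3 23.2] ang 19.0 z [0.0051 0.0632 0.0756]
 top 192 c [525.6 266.8] size [23.  22.6] ang 19.0 z [0.0701 0.0742 0.0759]
rack top 1762 c [514.7 163.3] size [190.5  62.9] ang 10.2 z [0.0744 0.0765 0.0808]
[ 12 201 123]
orange [81, 6, 40, 41, 1163] [100.   26.3]
 all 1158 c [506.7 160.7] size [48.8 32.2] ang 10.4 z [0.0815 0.1094 0.1116]
 top 761 c [515.2 162.3] size [30.6 32.1] ang 11.0 z [0.1068 0.11   0.1117]
rack top 3840 c [514.6 162.8] size [190.9  61.8] ang 9.8 z [0.0755 0.0782 0.0803]
```

Emit:
{"method": "play_rows", "body": {
  "motion": [
    [[0.43,-0.274,-0.075],[0,0,-0.278]],
    [[0.43,-0.274,-0.075],[0,0,-0.278]],
    [[0.43,-0.274,-0.075],[0,0,-0.278]],
    [[0.43,-0.274,-0.075],[0,0,-0.278]],
    [[0.43,-0.274,-0.075],[0,0,-0.278]],
    [[0.43,-0.274,-0.075],[0,0,-0.278]],
    [[0.43,-0.274,-0.075],[0,0,-0.278]],
    [[0.43,-0.274,-0.075],[0,0,-0.278]]
  ]
}}

```text
t: 1.2
eef_pos: [0.5653, 0.1721, 0.2614]
tool_rot: [0.0, 0.181, 0.983, 0.0]
contact_force: [0.2, -0.1, -0.0]
gripper_width: 1.005
```

Emit:
{"method": "play_rows", "body": {
  "motion": [
    [[0,0,0],[0,0,-0.086]],
    [[0,0,0],[0,0,-0.086]],
    [[0,0,0],[0,0,-0.086]],
    [[0,0,0],[0,0,-0.086]],
    [[0,0,0],[0,0,-0.086]],
    [[0,0,0],[0,0,-0.086]]
  ]
}}

```text
t: 1.8
eef_pos: [0.5653, 0.172, 0.2614]
tool_rot: [0.0, -0.086, 0.996, 0.0]
contact_force: [0.3, -0.5, -0.6]
gripper_width: 0.998
```

```bash
cat > m.py <<'E'
from h import *
def rect(P,lab):
    r=cv2.minAreaRect((P[:,:2]*1000).astype(np.float32));print(lab,len(P),'c',np.round(r[0],1),'size',np.round(r[1],1),'ang',round(r[2],1),'z',np.round(np.percentile(P[:,2],[2,50,98]),4))
def tool():
    from scipy.spatial.transform import Rotation as R
    o=bot.get_obs();q=o['tool_rot'];M=R.from_quat([q[1],q[2],q[3],q[0]]).as_matrix();return o,M
E
python3 - <<'E'
from m import *
c=cam('wrist','w1');o,M=tool();print(o['eef_pos'],M.round(4).tolist(),o['q'].round(2))
hsv=cv2.cvtColor(c['pixels'],cv2.COLOR_RGB2HSV);H,S,V=[hsv[...,i].astype(int) for i in range(3)]
om=(H>=8)&(H<=14)&(S>185)
k,l,st,ce=cv2.connectedComponentsWithStats(om.astype(np.uint8))
for i in range(1,k):
    if st[i,4]>100:
        P,u,v=pts(c,l==i,'wrist');print(st[i].tolist(),ce[i].round(1));rect(P,' all');rect(P[P[:,2]>.104],' top')
P,u,v=pts(c,c['range_z']>0,'wrist')
s=(abs(P[:,2]-.078)<.004)&(abs(P[:,0]-.5145)<.12)&(abs(P[:,1]-.163)<.07)
rect(P[s],'rack top')
E
```

```text
[0.56533854 0.17200446 0.26140588] [[-0.985, -0.1725, 0.0003], [-0.1725, 0.985, -0.0], [-0.0003, -0.0001, -1.0]] [-0.11  0.34 -0.36  1.71  0.13  1.12  1.23]
[241, 109, 33, 31, 929] [257.1 123.7]
 all 925 c [516.4 162.3] size [33.4 33.4] ang 9.9 z [0.1083 0.1101 0.1114]
 top 919 c [514.  163.2] size [29.  30.8] ang 9.9 z [0.1084 0.1101 0.1114]
[328, 137, 26, 24, 473] [341.3 148.1]
 all 472 c [526.  265.1] size [24.  22.5] ang 19.8 z [0.0224 0.0758 0.0775]Traceback (most recent call last):
  File "<stdin>", line 8, in <module>
  File "m.py", line 3, in rect
    r=cv2.minAreaRect((P[:,:2]*1000).astype(np.float32));print(lab,len(P),'c',np.round(r[0],1),'size',np.round(r[1],1),'ang',round(r[2],1),'z',np.round(np.percentile(P[:,2],[2,50,98]),4))
                                                                                                                                                        ~~~~~~~~~~~~~^^^^^^^^^^^^^^^^^^
    return _quantile_unchecked(
        a, q, axis, out, overwrite_input, method, keepdims, weights)
    return _ureduce(a,
                    func=_quantile_ureduce_func,
    ...<5 lines>...
                    overwrite_input=overwrite_input,
                    method=method)
    r = func(a, **kwargs)
    result = _quantile(arr,
                       quantiles=q,
    ...<2 lines>...
                       out=out,
                       weights=wgt)
    slices_having_nans = np.isnan(arr[-1, ...])
                                  ~~~^^^^^^^^^
IndexError: index -1 is out of bounds for axis 0 with size 0
```

View pics/w1.png

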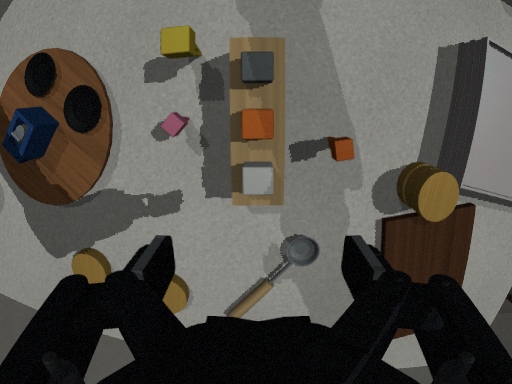

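Wrist view: orange head at (257,124) in the middle slot, at 0.514, 0.163, top 0.110. This agrees with the side view. Going to grasp.

Emit:
{"method": "play_rows", "body": {
  "motion": [
    [[0.1295,0,0.1],[0,0,0]],
    [[0.1295,0,0.2],[0,0,0]],
    [[0.1295,0,0.3],[0,0,0]],
    [[0.1295,0,0.4],[0,0,0]],
    [[0.1295,0,0.451],[0,0,0]],
    [[0.1295,0,0.451],[0,0,0]],
    [[0.1295,0,0.451],[0,0,0]]
  ],
  "fingers": 60
}}

```text
t: 2.55
eef_pos: [0.5146, 0.1634, 0.0815]
tool_rot: [0.0, -0.086, 0.996, 0.0]
contact_force: [-0.1, -0.6, 0.2]
gripper_width: 0.705
```

```bash
python3 - <<'E'
from m import *
cam('side','s2');c=cam('wrist','w2');print(tool()[0]['eef_pos'],tool()[0]['contact_force'])
a=cv2.imread('pics/s2.png');cv2.imwrite('pics/s2z.png',cv2.resize(a[180:340,160:360],None,fx=3.5,fy=3.5))
E
```

```text
[0.51554729 0.16368669 0.08260337] [-0.5496757  -0.10017004 -0.30546937]
```

View pics/s2z.png

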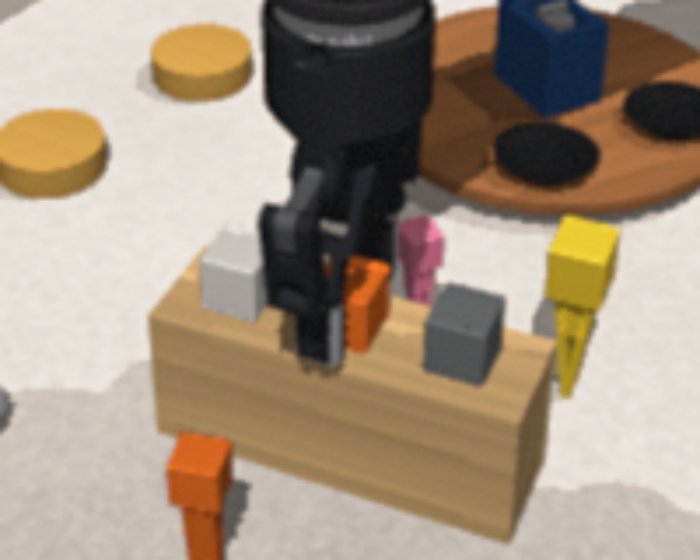

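View pics/w2.png

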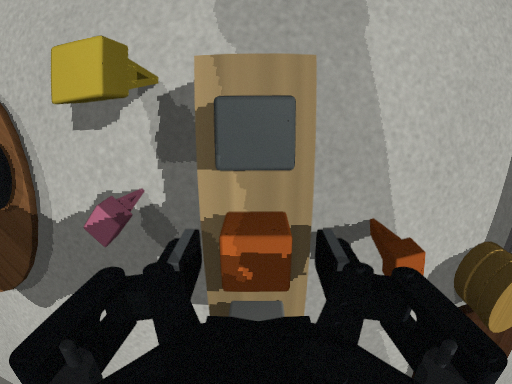

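Emit:
{"method": "play_rows", "body": {
  "motion": [
    [[0,0,0],[0,0,0]],
    [[0,0,0],[0,0,0]],
    [[0,0,0],[0,0,0]],
    [[0,0,0],[0,0,0]],
    [[0,0,0],[0,0,0]],
    [[0,0,0],[0,0,0]]
  ],
  "fingers": 20,
  "grip_force": 40
}}

```text
t: 3.25
eef_pos: [0.5167, 0.164, 0.0842]
tool_rot: [0.003, -0.086, 0.996, 0.001]
contact_force: [-0.2, -1.0, 8.2]
gripper_width: 0.369
```

Emit:
{"method": "play_rows", "body": {
  "motion": [
    [[0,0,-0.05],[0,0,0]],
    [[0,0,-0.1],[0,0,0]],
    [[0,0,-0.2],[0,0,0]],
    [[0,0,-0.3],[0,0,0]],
    [[0,0,-0.4],[0,0,0]],
    [[0,0,-0.4],[0,0,0]],
    [[0,0,-0.4],[0,0,0]]
  ]
}}

```text
t: 3.95
eef_pos: [0.5162, 0.1638, 0.2453]
tool_rot: [0.004, -0.086, 0.996, 0.001]
contact_force: [-0.6, -0.5, -1.4]
gripper_width: 0.37
```

```bash
python3 - <<'E'
from m import *
cam('side','s3');c=cam('wrist','w3');o,M=tool();print(o['eef_pos'],o['contact_force'],M.round(4).tolist(),o['gripper_width'])
hsv=cv2.cvtColor(c['pixels'],cv2.COLOR_RGB2HSV);H,S,V=[hsv[...,i].astype(int) for i in range(3)]
om=(H>=8)&(H<=14)&(S>185)
k,l,st,ce=cv2.connectedComponentsWithStats(om.astype(np.uint8))
for i in range(1,k):
    if st[i,4]>100:
        P,u,v=pts(c,l==i,'wrist');Q=(P-o['eef_pos'])@M;print(st[i].tolist(),ce[i].round(1));print(np.percentile(Q,[1,50,99],axis=0).round(4))
a=cv2.imread('pics/s3.png');cv2.imwrite('pics/s3z.png',cv2.resize(a[120:320,160:360],None,fx=3,fy=3))
E
```

```text
[0.51500555 0.16331627 0.24313719] [-0.84787188 -0.36699784 -1.37656752] [[-0.9852, -0.1715, 0.0039], [-0.1715, 0.9852, 0.0008], [-0.004, 0.0002, -1.0]] 0.3676132875278953
[329, 175, 26, 31, 550] [341.6 191.2]
[[-0.0392  0.0867  0.1657]
 [-0.0238  0.0965  0.1677]
 [-0.0153  0.1087  0.2328]]
[222, 193, 73, 93, 5650] [257.8 243.6]
[[-0.011  -0.0148 -0.0279]
 [ 0.0092  0.0005 -0.0263]
 [ 0.0174  0.0156  0.0581]]
```

View pics/s3z.png

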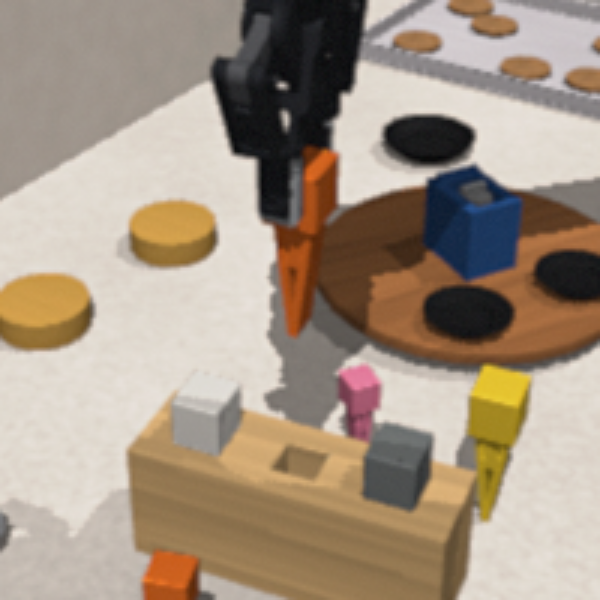

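View pics/w3.png

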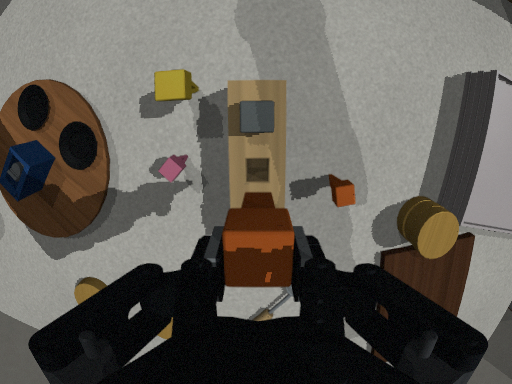

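Emit:
{"method": "play_rows", "body": {
  "motion": [
    [[-0.01,-0.05,-0.039],[0,0,0.01]],
    [[-0.026,-0.15,-0.039],[0,0,0.02]],
    [[-0.047,-0.27,-0.039],[0,0,0.035]],
    [[-0.069,-0.39,-0.039],[0,0,0.05]],
    [[-0.09,-0.51,-0.039],[0,0,0.065]],
    [[-0.111,-0.63,-0.039],[0,0,0.08]],
    [[-0.133,-0.75,-0.039],[0,0,0.095]],
    [[-0.15,-0.85,-0.039],[0,0,0.109]]
  ]
}}

```text
t: 4.85
eef_pos: [0.6319, -0.1645, 0.2568]
tool_rot: [0.0, 0.256, 0.967, 0.0]
contact_force: [1.6, 0.2, -0.9]
gripper_width: 0.369
```

```bash
python3 - <<'E'
from m import *
o,M=tool();print(o['t'],o['eef_pos'],M.round(4).tolist(),(M.T@(np.array([.65,-.208,.26])-o['eef_pos'])/.4).round(4))
E
```

```text
4.85 [ 0.63185398 -0.16449286  0.25679009] [[-0.8688, 0.4952, 0.0006], [0.4952, 0.8688, 0.0004], [-0.0004, 0.0006, -1.0]] [-0.0933 -0.072  -0.008 ]
```

Emit:
{"method": "play_rows", "body": {
  "motion": [
    [[-0.05,-0.04,-0.008],[0,0,0]],
    [[-0.093,-0.072,-0.008],[0,0,0]],
    [[-0.093,-0.072,-0.008],[0,0,0]],
    [[-0.093,-0.072,-0.008],[0,0,0]],
    [[-0.093,-0.072,-0.008],[0,0,0]]
  ]
}}

```text
t: 5.35
eef_pos: [0.6495, -0.2061, 0.2589]
tool_rot: [-0.001, 0.255, 0.967, 0.001]
contact_force: [0.5, 1.0, -1.0]
gripper_width: 0.366
```

```bash
python3 - <<'E'
from m import *
c=cam('wrist','w4');s=cam('scene','c4');o,M=tool();print(o['eef_pos'],o['contact_force'],M.round(4).tolist())
cv2.imwrite('pics/w4z.png',cv2.resize(cv2.imread('pics/w4.png')[60:200,170:350],None,fx=4,fy=4,interpolation=cv2.INTER_CUBIC))
for n,cc in(('wrist',c),('scene',s)):
    hsv=cv2.cvtColor(cc['pixels'],cv2.COLOR_RGB2HSV);H,S,V=[hsv[...,i].astype(int) for i in range(3)]
    m=(H>100)&(H<125)&(S>150)
    P,u,v=pts(cc,m,n);k=(abs(P[:,0]-.57)<.06)&(abs(P[:,1]+.163)<.06)&(P[:,2]>.08);rect(P[k],n+' hubtop')
    k2=(abs(P[:,0]-.57)<.06)&(abs(P[:,1]+.163)<.06); rect(P[k2],n+' hub all')
P,u,v=pts(c,c['range_z']>0,'wrist')
k=(np.hypot(P[:,0]-.5685,P[:,1]+.163)<.13)&(abs(P[:,2]-.025)<.004)
# disc circle via hull enclosing
(x,y),r=cv2.minEnclosingCircle((P[k][:,:2]*1000).astype(np.float32));print('disc',x,y,r)
E
```

```text
[ 0.64974179 -0.20625558  0.25970463] [-0.59465243 -0.77931663 -0.53018056] [[-0.8698, 0.4934, 0.0], [0.4934, 0.8698, 0.0011], [0.0006, 0.001, -1.0]]
wrist hubtop 1738 c [ 591.4 -176.9] size [ 44.5 110.3] ang 60.4 z [0.0834 0.0856 0.3616]
wrist hub all 2053 c [ 591.4 -176.9] size [ 44.5 110.3] ang 60.4 z [0.0437 0.0853 0.3611]
scene hubtop 115 c [ 568.6 -165.1] size [44.2 61.4] ang 61.2 z [0.0832 0.0865 0.0943]
scene hub all 122 c [ 568.8 -165.5] size [44.1 62.2] ang 61.8 z [0.0559 0.0864 0.0943]
disc 565.501708984375 -162.17686462402344 124.73528289794922
```

View pics/w4.png

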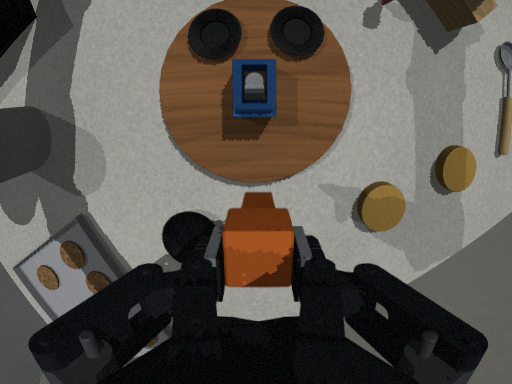

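View pics/w4z.png

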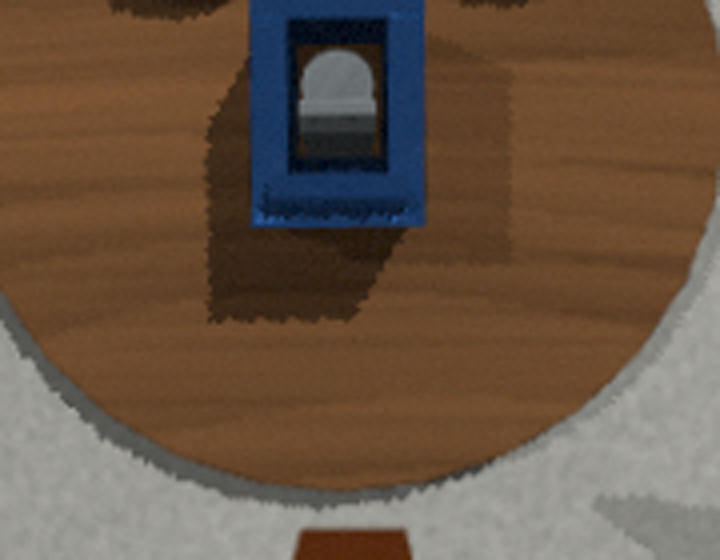

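View pics/c4.png

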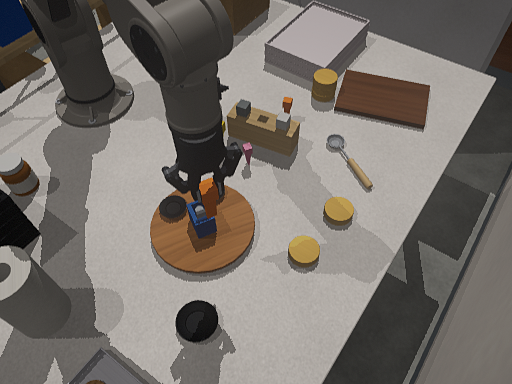

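```bash
python3 - <<'E'
from m import *
c=cam('wrist');o,M=tool();I=c['pixels'].astype(int)
print(o['eef_pos'],c['pose'][:3,3])
for r in range(60,122): print(r,I[r,248:262].mean(0).astype(int), np.round(np.median(c['range_z'][r,248:262]),4), onplane(c,254.5,r,'wrist',.085)[:2].round(4))
print('cols')
for r in (92,98):
  for u in list(range(228,250))+list(range(260,282)): print(u,I[r,u],end=';')
  print()
E
```

```text
[ 0.64980565 -0.20654943  0.25991662] [ 0.589102   -0.17158039  0.40245598]
60 [27 56 96] 0.2917 [ 0.5445 -0.1496]
61 [24 54 95] 0.2919 [ 0.5454 -0.1502]
62 [26 55 95] 0.2924 [ 0.5464 -0.1507]
63 [23 50 87] 0.2924 [ 0.5473 -0.1513]
64 [12 27 49] 0.2975 [ 0.5483 -0.1518]
65 [ 5 12 26] 0.3038 [ 0.5492 -0.1523]
66 [ 6 13 26] 0.3107 [ 0.5502 -0.1529]
67 [ 4 12 25] 0.3175 [ 0.5511 -0.1534]
68 [ 4 12 25] 0.3249 [ 0.5521 -0.1539]
69 [ 6 13 26] 0.3405 [ 0.553  -0.1545]
70 [14 17 23] 0.3492 [ 0.5539 -0.155 ]
71 [42 29 18] 0.3504 [ 0.5549 -0.1555]
72 [66 61 56] 0.3509 [ 0.5558 -0.1561]
73 [91 93 92] 0.2979 [ 0.5568 -0.1566]
74 [101 105 107] 0.2975 [ 0.5577 -0.1572]
75 [107 112 114] 0.2978 [ 0.5587 -0.1577]
76 [108 114 116] 0.2986 [ 0.5596 -0.1582]
77 [107 113 115] 0.2982 [ 0.5605 -0.1588]
78 [106 113 115] 0.2984 [ 0.5615 -0.1593]
79 [106 112 114] 0.2993 [ 0.5624 -0.1598]
80 [105 111 114] 0.2986 [ 0.5633 -0.1603]
81 [105 110 112] 0.2995 [ 0.5643 -0.1609]
82 [105 110 113] 0.2994 [ 0.5652 -0.1614]
83 [105 111 113] 0.3006 [ 0.5661 -0.1619]
84 [112 119 122] 0.2996 [ 0.5671 -0.1625]
85 [111 116 119]
[... 2094 characters left out ...]
5 64 41];281 [94 65 39];
228 [64 41 23];229 [63 43 24];230 [63 42 22];231 [67 45 27];232 [47 37 34];233 [31 54 92];234 [24 52 94];235 [28 55 97];236 [25 54 96];237 [24 56 96];238 [ 30  59 100];239 [30 58 99];240 [27 56 97];241 [24 50 89];242 [ 7 16 36];243 [ 2  9 27];244 [17 18 25];245 [31 27 25];246 [23 22 21];247 [22 25 30];248 [26 28 31];249 [24 28 32];260 [28 32 35];261 [30 35 35];262 [23 25 31];263 [31 24 28];264 [30 26 25];265 [ 5 11 25];266 [ 1 11 30];267 [23 52 88];268 [24 54 97];269 [27 56 97];270 [30 58 98];271 [23 54 94];272 [29 56 99];273 [30 56 98];274 [ 28  58 100];275 [34 55 87];276 [74 57 48];277 [97 65 36];278 [99 67 39];279 [100  66  40];280 [100  68  44];281 [100  68  41];
```

```bash
python3 - <<'E'
from m import *
c=cam('wrist');o,M=tool();I=c['pixels'].astype(int);p=o['eef_pos']
# camera pose in tool frame
hsv=cv2.cvtColor(c['pixels'],cv2.COLOR_RGB2HSV);H,S,V=[hsv[...,i].astype(int) for i in range(3)]
om=(H>=7)&(H<=14)&(S>185)
P,u,v=pts(c,om,'wrist');Q=(P-p)@M
k=(abs(Q[:,0])<.05)&(abs(Q[:,1])<.03)&(Q[:,2]<.1)&(Q[:,2]>-.04);Q,u,v=Q[k],u[k],v[k]
for r in range(v.min(),v.max()+1,3):
    s=v==r
    print(r,u[s].min(),u[s].max(),np.median(Q[s],0).round(4))
def toolpt(u,v,z):
    W=onplane(c,u,v,'wrist',p[2]-z);return ((W-p)@M).round(4)
r0=v.min();s=v==r0+1
for z in (.0737,.072,.076): print('tip edge',toolpt((u[s].min()+u[s].max())/2,r0-.5,z), toolpt(u[s].min()-.5,r0,z),toolpt(u[s].max()+.5,r0,z))
Kw=[onplane(c,254.3,r,'wrist',.085) for r in(92.5,102.3)];print('keyway in tool frame',[((w-p)@M).round(4) for w in Kw])
E
```

```text
193 246 270 [0.007  0.0008 0.0669]
196 245 271 [0.0084 0.0008 0.055 ]
199 244 271 [0.0097 0.0005 0.0442]
202 243 272 [0.0107 0.0005 0.0348]
205 243 273 [0.0118 0.0008 0.026 ]
208 242 274 [0.0181 0.001  0.003 ]
211 229 287 [ 0.0179  0.0007 -0.0011]
214 228 288 [ 0.0179  0.0007 -0.0053]
217 227 289 [ 0.0178  0.0005 -0.0093]
220 226 289 [ 0.0178  0.0005 -0.0132]
223 226 291 [ 0.0178  0.0009 -0.0167]
226 224 291 [ 0.0178  0.0005 -0.0201]
229 223 292 [ 0.0177  0.0005 -0.0234]
232 223 293 [ 0.017   0.0007 -0.0251]
235 222 293 [ 0.0158  0.0005 -0.0256]
238 223 293 [ 0.0145  0.0009 -0.0258]
241 222 293 [ 0.013   0.0005 -0.0257]
244 223 293 [ 0.0116  0.0007 -0.0258]
247 223 293 [ 0.01    0.0007 -0.0257]
250 223 293 [ 0.0085  0.0007 -0.0256]
253 223 292 [ 0.007   0.0005 -0.0256]
256 223 292 [ 0.0055  0.0005 -0.0257]
259 224 292 [ 0.0039  0.0007 -0.0256]
262 224 292 [ 0.0023  0.0007 -0.0257]
265 224 292 [ 0.0007  0.0007 -0.0257]
268 224 292 [-0.001   0.0005 -0.0254]
271 224 292 [-0.0025  0.0007 -0.0256]
274 224 291 [-0.0042  0.0002 -0.0256]
277 223 290 [-0.0059 -0.0002 -0.0255]
280 225 290 [-0.0076  0.0002 -0.0255]
283 225 291 [-0.0093  0.0007 -0.0255]
tip edge [0.0053 0.0004 0.0737] [ 0.0049 -0.0094  0.0737] [0.0049 0.0103 0.0737]
tip edge [0.0058 0.0004 0.072 ] [ 0.0054 -0.0094  0.072 ] [0.0054 0.0103 0.072 ]
tip edge [0.0046 0.0004 0.076 ] [ 0.0042 -0.0095  0.076 ] [0.0042 0.0104 0.076 ]
keyway in tool frame [array([ 0.0845, -0.0029,  0.1751]), array([ 0.074 , -0.0029,  0.1751])]
```

Emit:
{"method": "play_rows", "body": {
  "motion": [
    [[0.08,-0.0085,0],[0,0,0]],
    [[0.15,-0.0085,0],[0,0,0]],
    [[0.191,-0.0085,0],[0,0,0]],
    [[0.191,-0.0085,0.07],[0,0,0]],
    [[0.191,-0.0085,0.14],[0,0,0]],
    [[0.191,-0.0085,0.2],[0,0,0]],
    [[0.191,-0.0085,0.2],[0,0,0]],
    [[0.191,-0.0085,0.2],[0,0,0]]
  ]
}}

```text
t: 6.35
eef_pos: [0.5819, -0.1717, 0.1806]
tool_rot: [0.0, 0.255, 0.967, 0.0]
contact_force: [0.8, 0.5, 0.5]
gripper_width: 0.365
```

```bash
python3 - <<'E'
from m import *
for n in('wrist','side','scene'): c=cam(n,n+'5')
o,M=tool();print(o['eef_pos'],o['contact_force'],M.round(4).tolist())
cv2.imwrite('pics/w5z.png',cv2.resize(cv2.imread('pics/wrist5.png')[120:260,170:350],None,fx=4,fy=4,interpolation=cv2.INTER_CUBIC))
a=cv2.resize(cv2.imread('pics/side5.png')[110:240,270:370],None,fx=4,fy=4,interpolation=cv2.INTER_CUBIC)
b=cv2.resize(cv2.imread('pics/scene5.png')[130:260,150:250],None,fx=4,fy=4,interpolation=cv2.INTER_CUBIC)
cv2.imwrite('pics/ss5.png',np.hstack([a,b]))
E
```

```text
[ 0.58292622 -0.17211602  0.18184551] [ 0.36297938  0.1370767  -0.10370847] [[-0.8696, 0.4938, 0.0035], [0.4938, 0.8696, 0.0001], [-0.003, 0.0018, -1.0]]
```

View pics/w5z.png

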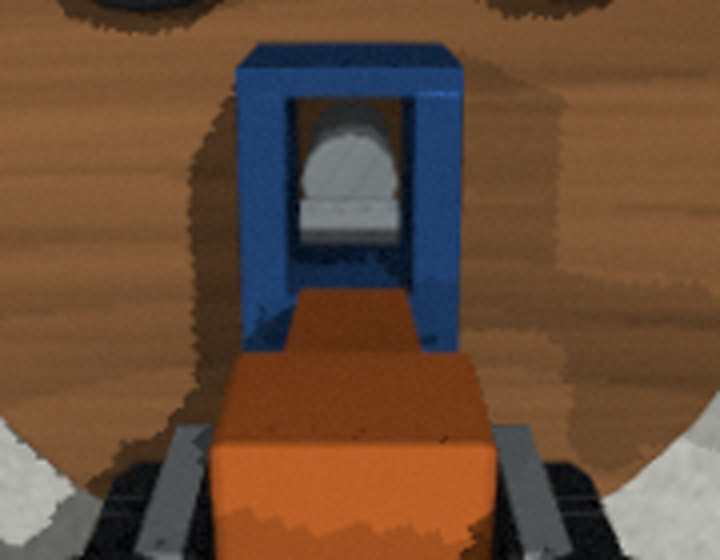

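View pics/ss5.png

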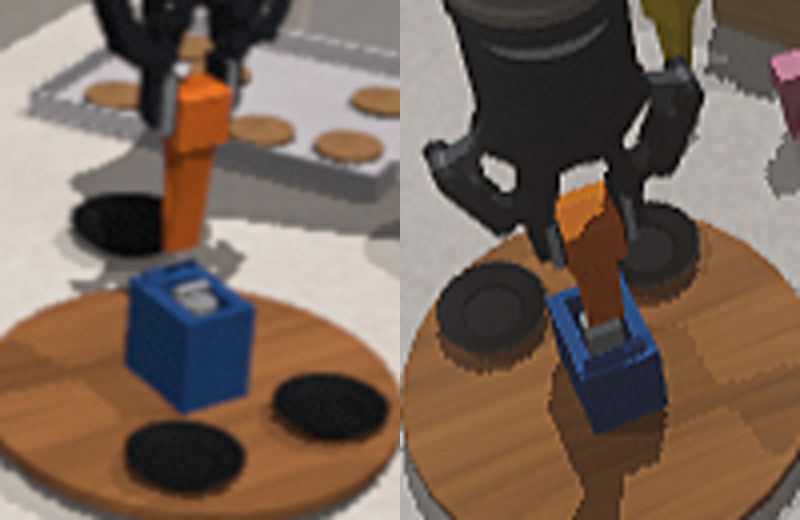

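```bash
python3 - <<'E'
from m import *
c=cam('wrist');o,M=tool();I=c['pixels'].astype(int);p=o['eef_pos']
for r in range(164,196): 
    P,u,v=pts(c,(np.indices((384,512))[0]==r)&(abs(np.indices((384,512))[1]-258)<4),'wrist');Q=(P-p)@M
    print(r,I[r,254:262].mean(0).astype(int),np.median(Q,0).round(4),np.round(np.median(P[:,2]),4))
def tp(u,v,z): W=onplane(c,u,v,'wrist',z);return ((W-p)@M).round(4)
print('hubL/R top edges',tp(170+238/4,170,.085),tp(170+462/4,170,.085),'slot',tp(170+288/4,170,.085),tp(170+412/4,170,.085))
print('tip edge z.1075',tp(258,191.5,p[2]-.0743))
print(o['eef_pos'],M.round(4).tolist())
E
```

```text
164 [114 120 122] [0.022  0.0007 0.0991] 0.0826
165 [114 120 122] [0.0212 0.0007 0.0985] 0.0831
166 [113 120 122] [0.0203 0.0007 0.0988] 0.0828
167 [113 118 121] [0.0196 0.0007 0.0983] 0.0833
168 [119 126 127] [0.0188 0.0007 0.0979] 0.0837
169 [121 127 130] [0.0181 0.0007 0.0973] 0.0844
170 [116 122 124] [0.0179 0.0007 0.0944] 0.0873
171 [120 125 128] [0.0172 0.0007 0.094 ] 0.0877
172 [124 129 132] [0.0165 0.0007 0.093 ] 0.0887
173 [124 129 132] [0.0159 0.0007 0.0922] 0.0894
174 [121 127 129] [0.0151 0.0007 0.0919] 0.0898
175 [89 93 95] [0.0141 0.0007 0.0926] 0.0891
176 [59 61 63] [0.0129 0.0007 0.094 ] 0.0876
177 [59 62 63] [0.0117 0.0007 0.0956] 0.0861
178 [51 55 59] [0.0106 0.0007 0.0966] 0.085
179 [30 37 48] [0.002  0.0007 0.1275] 0.0542
180 [ 7 21 39] [0.0016 0.0007 0.1252] 0.0565
181 [12 25 44] [0.0015 0.0007 0.1221] 0.0596
182 [ 9 23 42] [0.0011 0.0007 0.1199] 0.0618
183 [11 25 45] [0.0007 0.0007 0.1178] 0.0639
184 [17 35 64] [0.0005 0.0007 0.1149] 0.0668
185 [21 40 73] [0.0004 0.0007 0.1119] 0.0698
186 [20 41 72] [-0.0002  0.0007  0.1107] 0.071
187 [18 40 72] [-0.0005  0.0007  0.1086] 0.073
188 [19 41 72] [-0.0008  0.0007  0.1066] 0.0751
189 [19 41 73] [-0.0009  0.0007  0.1036] 0.0781
190 [19 41 72] [-0.0012  0.0007  0.1015] 0.0802
191 [30 40 61] [-0.001   0.0007  0.0977] 0.084
192 [81 46 37] [0.0062 0.0006 0.0709] 0.1108
193 [97 48 15] [0.0068 0.0006 0.0663] 0.1154
194 [97 48 18] [0.0072 0.0006 0.0624] 0.1193
195 [98 48 19] [0.0078 0.0006 0.0579] 0.1238
hubL/R top edges [ 0.0175 -0.0229  0.0966] [0.0174 0.0234 0.0967] slot [ 0.0174 -0.0125  0.0966] [0.0174 0.0131 0.0967]
tip edge z.1075 [0.0055 0.0006 0.0743]
[ 0.58283595 -0.17210533  0.18169016] [[-0.8695, 0.4939, 0.0033], [0.4939, 0.8695, 0.0001], [-0.0029, 0.0018, -1.0]]
```

Emit:
{"method": "play_rows", "body": {
  "motion": [
    [[0.0033,0,0.02],[0,0,0]],
    [[0.0033,0,0.04],[0,0,0]],
    [[0.0033,0,0.055],[0,0,0]],
    [[0.0033,0,0.07],[0,0,0]],
    [[0.0033,0,0.08],[0,0,0]],
    [[0.0033,0,0.08],[0,0,0]]
  ]
}}

```text
t: 7.15
eef_pos: [0.5813, -0.1714, 0.1488]
tool_rot: [0.001, 0.255, 0.967, 0.0]
contact_force: [-0.3, 1.2, -0.4]
gripper_width: 0.37
```

```bash
cat > v.py <<'E'
from m import *
import sys
t=sys.argv[1]
for i in range(3):
    o,M=tool();print(o['t'],o['eef_pos'].round(4),o['contact_force'].round(2),o['torque'].round(3),M[:,2].round(4),round(o['gripper_width'],3))
    if i==0: cam('wrist','w'+t)
    if i==1: cam('side','s'+t);cam('scene','c'+t)
a=cv2.resize(cv2.imread(f'pics/s{t}.png')[110:240,270:370],None,fx=4,fy=4,interpolation=cv2.INTER_CUBIC)
b=cv2.resize(cv2.imread(f'pics/c{t}.png')[130:260,150:250],None,fx=4,fy=4,interpolation=cv2.INTER_CUBIC)
cv2.imwrite(f'pics/ss{t}.png',np.hstack([a,b]))
E
python3 v.py 6
```

```text
7.15 [ 0.5813 -0.1714  0.1488] [-0.31  1.17 -0.38] [-0.046  0.011  0.07 ] [ 1.8e-03  4.0e-04 -1.0e+00] 0.37
7.2 [ 0.5816 -0.1715  0.1493] [-0.23 -0.4  -0.4 ] [ 0.033 -0.002  0.023] [ 2.6e-03  2.0e-04 -1.0e+00] 0.37
7.3 [ 0.582  -0.1715  0.1498] [-0.05 -0.15 -1.09] [-0.018 -0.026  0.047] [ 0.0036  0.     -1.    ] 0.365
```

View pics/ss6.png

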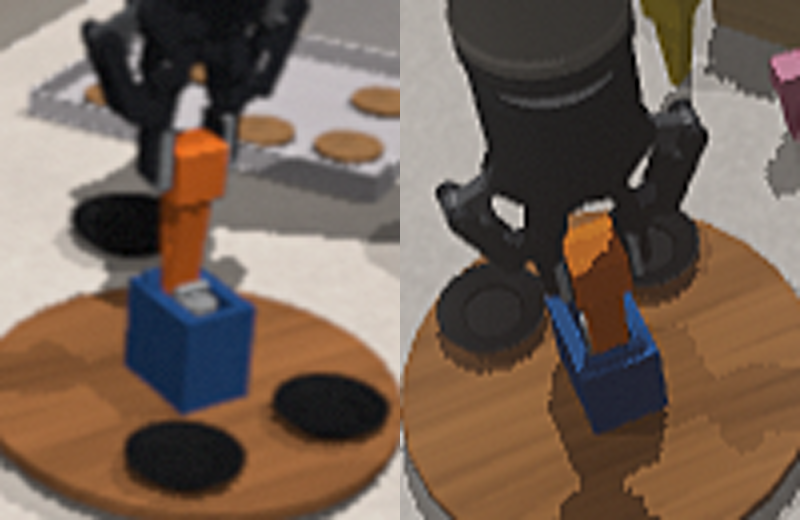

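View pics/w6.png

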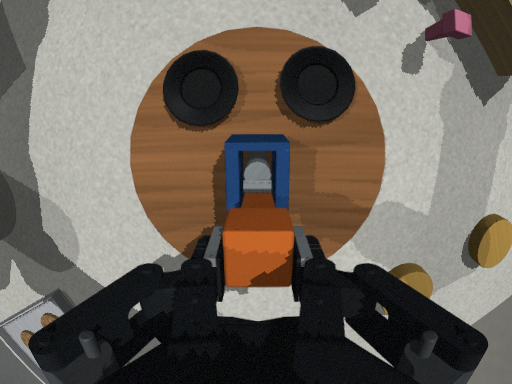

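Tip is about 9 mm below the throat, centred, with no contact force yet. Continuing down.

Emit:
{"method": "play_rows", "body": {
  "motion": [
    [[0,0,0.006],[0,0,0]],
    [[0,0,0.012],[0,0,0]],
    [[0,0,0.018],[0,0,0]],
    [[0,0,0.024],[0,0,0]],
    [[0,0,0.026],[0,0,0]],
    [[0,0,0.026],[0,0,0]]
  ]
}}

```text
t: 7.9
eef_pos: [0.5819, -0.1715, 0.1392]
tool_rot: [0.002, 0.255, 0.967, 0.001]
contact_force: [-0.3, -0.4, -0.7]
gripper_width: 0.367
```

```bash
python3 v.py 7
```

```text
7.9 [ 0.5819 -0.1715  0.1392] [-0.27 -0.35 -0.69] [0.051 0.022 0.005] [ 3.3e-03  2.0e-04 -1.0e+00] 0.367
7.95 [ 0.582  -0.1715  0.1394] [-0.25  0.03 -1.25] [-0.109  0.018 -0.025] [ 3.5e-03  1.0e-04 -1.0e+00] 0.369
8.05 [ 0.5821 -0.1715  0.1395] [ 0.73 -0.28 -0.31] [-0.027 -0.034 -0.015] [ 0.0038 -0.     -1.    ] 0.365
```

Emit:
{"method": "play_rows", "body": {
  "motion": [
    [[0,0,0.0025],[0,0,0]],
    [[0,0,0.005],[0,0,0]],
    [[0,0,0.0075],[0,0,0]],
    [[0,0,0.0075],[0,0,0]]
  ]
}}

```text
t: 8.45
eef_pos: [0.5819, -0.1715, 0.1364]
tool_rot: [0.002, 0.255, 0.967, 0.0]
contact_force: [-0.4, -0.2, -0.6]
gripper_width: 0.366
```

Emit:
{"method": "play_rows", "body": {
  "motion": [
    [[0,0,0.0025],[0,0,0]],
    [[0,0,0.005],[0,0,0]],
    [[0,0,0.0075],[0,0,0]],
    [[0,0,0.0075],[0,0,0]]
  ]
}}

```text
t: 8.85
eef_pos: [0.5818, -0.1714, 0.1331]
tool_rot: [0.001, 0.255, 0.967, 0.0]
contact_force: [-0.8, 0.6, -1.1]
gripper_width: 0.368
```

Emit:
{"method": "play_rows", "body": {
  "motion": [
    [[0,0,0.002],[0,0,0]],
    [[0,0,0.004],[0,0,0]],
    [[0,0,0.004],[0,0,0]]
  ]
}}

```text
t: 9.15
eef_pos: [0.5818, -0.1713, 0.1317]
tool_rot: [0.001, 0.255, 0.967, 0.001]
contact_force: [-1.6, 0.6, 1.9]
gripper_width: 0.37
```

Emit:
{"method": "play_rows", "body": {
  "motion": [
    [[0,0,0.002],[0,0,0]],
    [[0,0,0.004],[0,0,0]],
    [[0,0,0.004],[0,0,0]]
  ]
}}

```text
t: 9.45
eef_pos: [0.5819, -0.1713, 0.1305]
tool_rot: [0.002, 0.255, 0.967, 0.001]
contact_force: [-2.7, 1.3, 4.7]
gripper_width: 0.369
```

Emit:
{"method": "play_rows", "body": {
  "motion": [
    [[0.0015,0,0],[0,0,0]],
    [[0.0015,0,0],[0,0,0]],
    [[0.0015,0,0],[0,0,0]]
  ]
}}

```text
t: 9.75
eef_pos: [0.5817, -0.1712, 0.1306]
tool_rot: [0.002, 0.255, 0.967, 0.001]
contact_force: [-0.0, -0.4, 2.4]
gripper_width: 0.369
```

```bash
python3 v.py 8
```

```text
9.75 [ 0.5817 -0.1712  0.1306] [-0.01 -0.36  2.42] [-0.039  0.02   0.012] [ 0.0041  0.     -1.    ] 0.369
9.8 [ 0.5817 -0.1711  0.1307] [-0.16  0.67  1.86] [ 0.011 -0.03   0.032] [ 0.0041  0.     -1.    ] 0.368
9.9 [ 0.5817 -0.1712  0.1307] [-0.5  -0.21  1.88] [-0.051 -0.061  0.003] [ 0.004  0.    -1.   ] 0.37
```

Emit:
{"method": "play_rows", "body": {
  "motion": [
    [[0,0,0.0015],[0,0,0]],
    [[0,0,0.003],[0,0,0]],
    [[0,0,0.003],[0,0,0]]
  ]
}}

```text
t: 10.2
eef_pos: [0.5819, -0.1712, 0.1301]
tool_rot: [0.002, 0.255, 0.967, 0.001]
contact_force: [-2.6, 0.3, 7.4]
gripper_width: 0.37
```

Emit:
{"method": "play_rows", "body": {
  "motion": [
    [[0,0,0.0015],[0,0,0]],
    [[0,0,0.003],[0,0,0]],
    [[0,0,0.003],[0,0,0]]
  ]
}}

```text
t: 10.5
eef_pos: [0.5819, -0.1711, 0.1297]
tool_rot: [0.002, 0.255, 0.967, 0.001]
contact_force: [-1.6, 0.1, 8.5]
gripper_width: 0.368
```

Emit:
{"method": "play_rows", "body": {
  "motion": [
    [[0.0005,0,0.001],[0,0,0]],
    [[0.0005,0,0.003],[0,0,0]],
    [[0.0005,0,0.003],[0,0,0]]
  ]
}}

```text
t: 10.8
eef_pos: [0.5819, -0.1711, 0.1295]
tool_rot: [0.002, 0.256, 0.967, 0.001]
contact_force: [-2.9, 0.6, 9.1]
gripper_width: 0.368
```

```bash
python3 v.py 9
```

```text
10.8 [ 0.5819 -0.1711  0.1295] [-2.92  0.61  9.07] [ 0.085  0.739 -0.03 ] [ 4.9e-03 -2.0e-04 -1.0e+00] 0.368
10.85 [ 0.5819 -0.1711  0.1294] [-2.82  1.42  8.91] [ 0.093  0.622 -0.017] [ 4.9e-03 -2.0e-04 -1.0e+00] 0.369
10.95 [ 0.5819 -0.1711  0.1294] [-2.67  0.53  9.41] [ 0.043  0.745 -0.036] [ 4.8e-03 -2.0e-04 -1.0e+00] 0.366
```

Emit:
{"method": "play_rows", "body": {
  "motion": [
    [[0,0,0],[0,0,0]],
    [[0,0,0],[0,0,0]],
    [[0,0,0],[0,0,0]],
    [[0,0,0],[0,0,0]],
    [[0,0,-0.08],[0,0,0]],
    [[0,0,-0.16],[0,0,0]],
    [[0,0,-0.16],[0,0,0]],
    [[0,0,-0.16],[0,0,0]]
  ],
  "fingers": 65
}}

```text
t: 11.75
eef_pos: [0.5819, -0.1712, 0.1939]
tool_rot: [0.003, 0.256, 0.967, 0.001]
contact_force: [-0.8, 0.4, 0.1]
gripper_width: 0.76
```

```bash
python3 v.py 10; python3 - <<'E'
from m import *
c=cam('wrist');o,M=tool();p=o['eef_pos']
hsv=cv2.cvtColor(c['pixels'],cv2.COLOR_RGB2HSV);H,S,V=[hsv[...,i].astype(int) for i in range(3)]
P,u,v=pts(c,(H>=7)&(H<=14)&(S>185),'wrist');k=np.hypot(P[:,0]-.58,P[:,1]+.17)<.04;P=P[k]
T=P[P[:,2]>np.percentile(P[:,2],95)-.003];rect(T,'head top')
print('plane',np.linalg.lstsq(np.c_[T[:,:2],np.ones(len(T))],T[:,2],rcond=None)[0].round(4))
r=cv2.minAreaRect((T[:,:2]*1000).astype(np.float32));w=np.array([*r[0],T[:,2].mean()*1000])/1000
print('in tool',((w-p)@M).round(4),p)
F_=P[(P[:,2]<T[:,2].mean()-.005)&(P[:,2]>.113)];Q=(F_-p)@M;print('front face x vs z',np.polyfit(Q[:,2],Q[:,0],1).round(4))
E
```

```text
11.75 [ 0.5819 -0.1712  0.1939] [-0.8   0.41  0.07] [0.005 0.01  0.019] [ 6.3e-03 -5.0e-04 -1.0e+00] 0.76
11.8 [ 0.5812 -0.171   0.1929] [ 0.46 -0.08 -0.68] [ 0.018  0.049 -0.019] [ 0.0041 -0.     -1.    ] 0.758
11.9 [ 0.5807 -0.1709  0.1921] [-0.03 -0.04 -0.27] [-0.01   0.015  0.004] [ 2.5e-03  3.0e-04 -1.0e+00] 0.764
head top 2091 c [ 579.  -169.2] size [67.  32.2] ang 53.7 z [0.1539 0.1554 0.1569]
plane [-0.0672  0.0551  0.2046]
in tool [0.0024 0.0006 0.0356] [ 0.58075716 -0.17090356  0.19204858]
front face x vs z [0.0043 0.0169]
```

View pics/ss10.png

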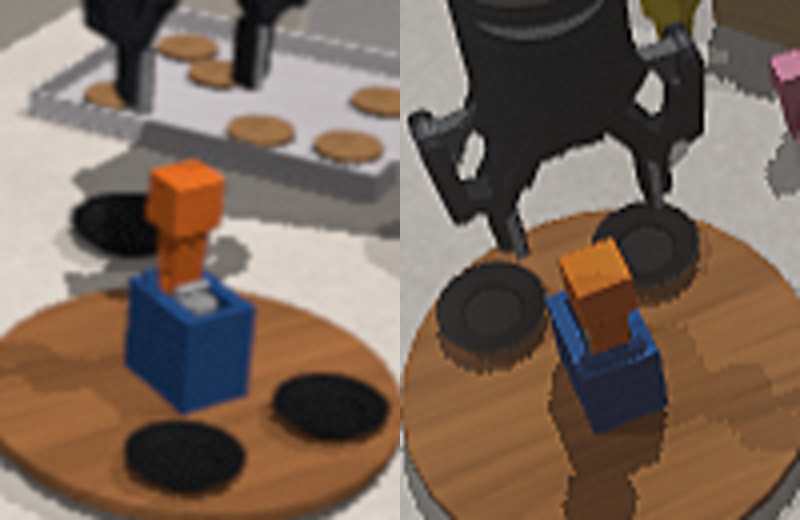

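View pics/w10.png

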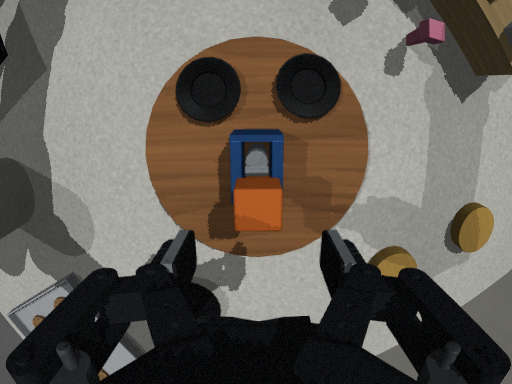

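Released: the wedge stands upright (front face slope ≈ 0.004) with its tip about 29.6 mm below the throat. Next I press on the head with shut fingers.

Emit:
{"method": "play_rows", "body": {
  "motion": [
    [[0.006,0.0015,0],[0,0,0]],
    [[0.006,0.0015,0],[0,0,0]],
    [[0.006,0.0015,0],[0,0,0]],
    [[0.006,0.0015,0],[0,0,0]],
    [[0.006,0.0015,0.03],[0,0,0]],
    [[0.006,0.0015,0.06],[0,0,0]],
    [[0.006,0.0015,0.08],[0,0,0]],
    [[0.006,0.0015,0.08],[0,0,0]]
  ],
  "fingers": 0
}}

```text
t: 12.75
eef_pos: [0.5778, -0.1689, 0.1579]
tool_rot: [-0.001, 0.255, 0.967, 0.0]
contact_force: [0.1, -0.3, -0.8]
gripper_width: -0.002
```

```bash
python3 v.py 11
```

```text
12.75 [ 0.5778 -0.1689  0.1579] [ 0.12 -0.29 -0.75] [-0.03  -0.002 -0.003] [-0.001   0.0011 -1.    ] -0.002
12.8 [ 0.5784 -0.169   0.1589] [ 0.26 -0.19  0.31] [ 0.059 -0.017  0.006] [ 5.e-04  8.e-04 -1.e+00] -0.001
12.9 [ 0.5792 -0.1692  0.1601] [-0.26  0.15  0.9 ] [ 0.011 -0.023  0.044] [ 2.6e-03  3.0e-04 -1.0e+00] 0.001
```

View pics/ss11.png

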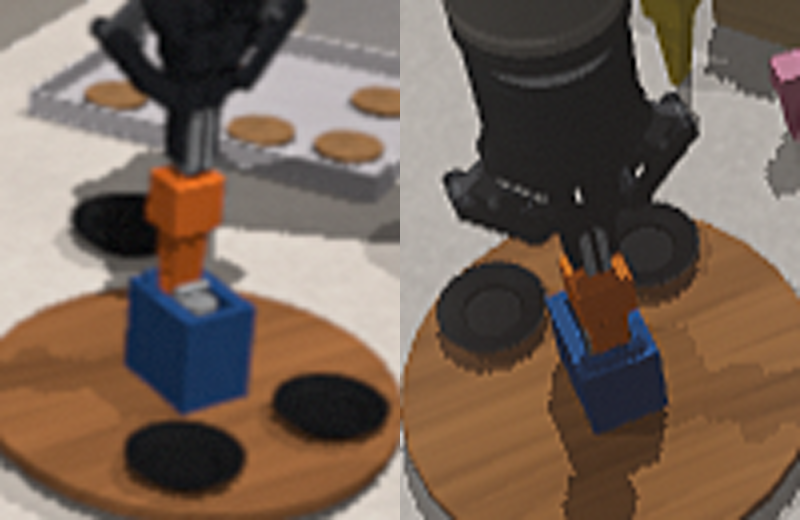

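Emit:
{"method": "play_rows", "body": {
  "motion": [
    [[0,0,0.003],[0,0,0]],
    [[0,0,0.006],[0,0,0]],
    [[0,0,0.009],[0,0,0]],
    [[0,0,0.009],[0,0,0]]
  ]
}}

```text
t: 13.3
eef_pos: [0.5792, -0.1692, 0.1564]
tool_rot: [0.001, 0.255, 0.967, 0.0]
contact_force: [-1.2, -0.4, 0.4]
gripper_width: 0.001
```

Emit:
{"method": "play_rows", "body": {
  "motion": [
    [[0,0,0.0015],[0,0,0]],
    [[0,0,0.003],[0,0,0]],
    [[0,0,0.003],[0,0,0]]
  ]
}}

```text
t: 13.6
eef_pos: [0.5795, -0.1692, 0.1556]
tool_rot: [0.002, 0.255, 0.967, 0.001]
contact_force: [-0.8, 1.0, 1.3]
gripper_width: -0.002
```

Emit:
{"method": "play_rows", "body": {
  "motion": [
    [[0,0,0.0015],[0,0,0]],
    [[0,0,0.003],[0,0,0]],
    [[0,0,0.003],[0,0,0]]
  ]
}}

```text
t: 13.9
eef_pos: [0.5803, -0.1693, 0.1554]
tool_rot: [0.002, 0.255, 0.967, 0.001]
contact_force: [-1.6, 0.1, 6.6]
gripper_width: -0.001
```

Emit:
{"method": "play_rows", "body": {
  "motion": [
    [[0,0,0.0015],[0,0,0]],
    [[0,0,0.003],[0,0,0]],
    [[0,0,0.003],[0,0,0]]
  ]
}}

```text
t: 14.2
eef_pos: [0.581, -0.1694, 0.1554]
tool_rot: [0.003, 0.256, 0.967, 0.001]
contact_force: [-1.3, -0.0, 9.7]
gripper_width: 0.002
```

Emit:
{"method": "play_rows", "body": {
  "motion": [
    [[0.002,-0.001,0.001],[0,0,0]],
    [[0.003,-0.001,0.0025],[0,0,0]],
    [[0.003,-0.001,0.0025],[0,0,0]]
  ]
}}

```text
t: 14.5
eef_pos: [0.5805, -0.1693, 0.1554]
tool_rot: [0.004, 0.255, 0.967, 0.001]
contact_force: [-2.4, -0.2, 8.1]
gripper_width: 0.005
```

Emit:
{"method": "play_rows", "body": {
  "motion": [
    [[0.001,-0.001,0.001],[0,0,0]],
    [[0.001,-0.001,0.0025],[0,0,0]],
    [[0.001,-0.001,0.0025],[0,0,0]]
  ]
}}

```text
t: 14.8
eef_pos: [0.5807, -0.1696, 0.1554]
tool_rot: [0.005, 0.256, 0.967, 0.001]
contact_force: [-1.3, 1.1, 9.6]
gripper_width: 0.0
```

Emit:
{"method": "play_rows", "body": {
  "motion": [
    [[0.001,0,0.0015],[0,0,0]],
    [[0.001,0,0.003],[0,0,0]],
    [[0.001,0,0.0045],[0,0,0]],
    [[0.001,0,0.0045],[0,0,0]]
  ]
}}

```text
t: 15.2
eef_pos: [0.5813, -0.1695, 0.1553]
tool_rot: [0.006, 0.256, 0.967, 0.001]
contact_force: [-2.7, 1.0, 13.5]
gripper_width: 0.003
```

```bash
python3 v.py 12
```

```text
15.2 [ 0.5813 -0.1695  0.1553] [-2.72  0.99 13.47] [ 0.274  0.742 -0.018] [ 0.0125 -0.0015 -0.9999] 0.003
15.25 [ 0.5813 -0.1695  0.1553] [-2.21  1.27 14.  ] [ 0.173  0.721 -0.034] [ 0.0125 -0.0015 -0.9999] 0.001
15.35 [ 0.5812 -0.1695  0.1553] [-3.12  0.99 12.62] [ 0.196  0.709 -0.01 ] [ 0.0125 -0.0015 -0.9999] 0.001
```

Emit:
{"method": "play_rows", "body": {
  "motion": [
    [[0.002,0,0.0015],[0,0,0]],
    [[0.002,0,0.003],[0,0,0]],
    [[0.002,0,0.0045],[0,0,0]],
    [[0.002,0,0.0052],[0,0,0]],
    [[0.002,0,0.0052],[0,0,0]]
  ]
}}

```text
t: 15.85
eef_pos: [0.5816, -0.1692, 0.1552]
tool_rot: [0.008, 0.256, 0.967, 0.001]
contact_force: [-4.1, 1.0, 16.0]
gripper_width: -0.002
```

```bash
python3 v.py 13
```

```text
15.85 [ 0.5816 -0.1692  0.1552] [-4.15  0.95 15.95] [ 0.287  0.789 -0.004] [ 0.015  -0.002  -0.9999] -0.002
15.9 [ 0.5815 -0.1692  0.1552] [-3.65  1.58 15.62] [ 0.233  0.789 -0.003] [ 0.0149 -0.0019 -0.9999] 0.002
16.0 [ 0.5816 -0.1692  0.1552] [-3.16  1.94 15.93] [0.254 0.774 0.029] [ 0.015  -0.002  -0.9999] 0.003
```

Emit:
{"method": "play_rows", "body": {
  "motion": [
    [[0,0,-0.01],[0,0,0]],
    [[0,0,-0.05],[0,0,0]],
    [[0,0,-0.12],[0,0,0]],
    [[0,0,-0.2],[0,0,0]],
    [[0,0,-0.2],[0,0,0]],
    [[0,0,-0.2],[0,0,0]]
  ]
}}

```text
t: 16.6
eef_pos: [0.5804, -0.1691, 0.2353]
tool_rot: [0.008, 0.256, 0.967, 0.001]
contact_force: [0.0, -0.4, -1.2]
gripper_width: -0.004
```

```bash
python3 v.py 14; python3 - <<'E'
from m import *
c=cam('wrist');o,M=tool();p=o['eef_pos']
hsv=cv2.cvtColor(c['pixels'],cv2.COLOR_RGB2HSV);H,S,V=[hsv[...,i].astype(int) for i in range(3)]
P,u,v=pts(c,(H>=7)&(H<=14)&(S>185),'wrist');k=np.hypot(P[:,0]-.58,P[:,1]+.17)<.04;P=P[k]
T=P[P[:,2]>np.percentile(P[:,2],90)-.004];rect(T,'head top')
Fp=P[(P[:,2]<.150)&(P[:,2]>.125)];d=Fp[:,:2]@np.array([-.87,.493]);print('front face lean',np.polyfit(Fp[:,2],d,1).round(4),len(Fp))
print('top z',np.median(T[:,2]))
E
```

```text
16.6 [ 0.5804 -0.1691  0.2353] [ 0.02 -0.35 -1.2 ] [0.012 0.03  0.015] [ 0.0157 -0.0022 -0.9999] -0.004
16.65 [ 0.5797 -0.169   0.2343] [-0.29 -0.09 -0.85] [-0.019  0.035 -0.021] [ 0.0136 -0.0018 -0.9999] 0.004
16.75 [ 0.5794 -0.1688  0.2336] [ 0.62  1.22 -1.36] [-0.02   0.057 -0.011] [ 0.0123 -0.0014 -0.9999] 0.001
head top 1473 c [ 577.4 -167.8] size [56.1 44.5] ang 6.1 z [0.1535 0.1552 0.1566]
front face lean [-0.0204 -0.5704] 257
top z 0.1551721796428936
```

View pics/ss14.png

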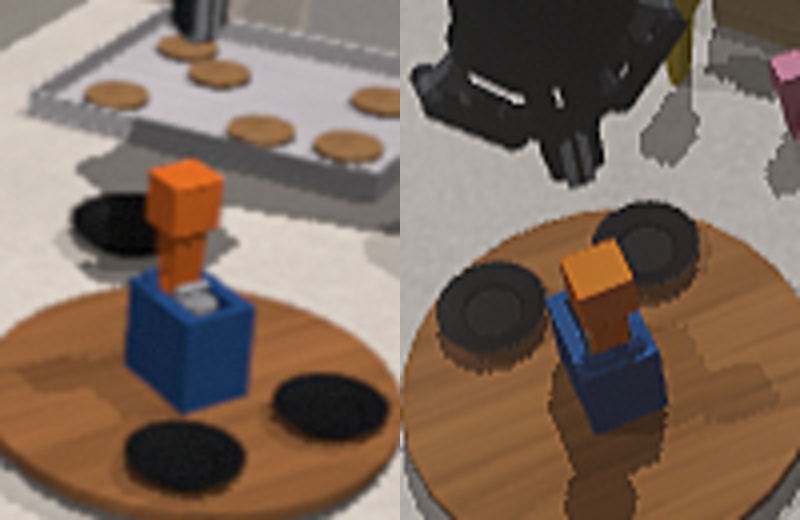

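View pics/c14.png

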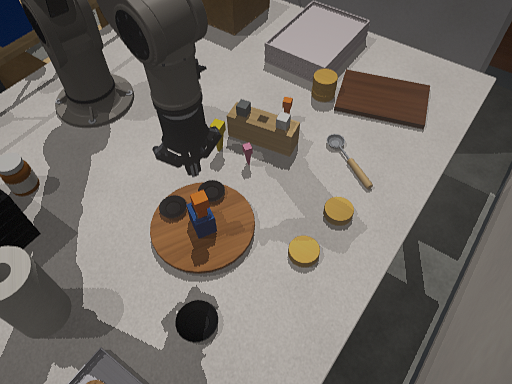

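```bash
python3 - <<'E'
from h import *
print(bot.hand_in())
E
```

```text
the job is handed in; nothing more can be done
None
```

I wedged the orange wedge in the gap between hub and spindle, released it and handed the job in at about 17 s. Hand-in gave no verdict.

**What I did:** I took the wedge from the rack's middle slot and centred it over the gap using the wrist camera. I started it tip down and eased it about 0.5 mm sideways when it touched the hub side first. I pressed it to about 9 N while gripped, then let go. Then I pushed straight down on its head with shut fingers to about 16 N, within the 12 to 18 N range, and backed off 80 mm.

**Last checks:**
- **Depth:** the head top measured 0.155 m, so the tip is about 30 mm below the throat.
- **Upright:** the wedge looked upright in the side and scene views. The front face lean was about 0.02 rad, against 0.004 rad in the earlier measurement. Both are within 0.1 rad.
- **Contact:** the wrist force was back to about zero after backing off, and the fingers were clear of everything.
- **Other objects:** the other wedges, dishes, tins and spoon looked unmoved in the scene view.

**Not confirmed:**
- The force of the wedge on the hub cannot be read directly; I inferred it from the push.
- The last fit of the head's centre was spoiled by a poor rectangle fit, so its sideways position rests on the previous measurement.
- While pushing, up to about 4 N went sideways and the tool tilted 0.015 rad.

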